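# Dip the filler's oil sump and show the gauge

## Task

Check the oil of the sausage filler's pump unit: take the gauge rod by its orange handle from its rest, push it into the slanting brass guide tube until the collar stops against the rim, without ramming it, and draw it fully out again. Then present the tip for reading: hold the rod level and still, with its tip over the middle of the white plate, about 15 cm above it and not touching it. Finish while still holding the gauge there, and leave the tubs, jars and mug where they stand.

Things in the scene. Friction and masses are not known exactly. Their poses are not given: they have to be found in the camera images.
- gauge: gauge rod (dipstick), about 160 g. Origin at the middle of its handle, +x towards the tip. x -60 to 60 mm: orange handle, 18 x 18 mm square; 60 to 68: dark collar 32 mm across; 68 to 188: steel rod 10 mm across, its last 10 mm tapering to 5. Balances about 22 mm ahead of the origin. Starts level in its rest, handle's middle 60 mm above the table; lifts straight out
- gauge_handle (a point): middle of the orange handle (same place and axes as gauge): the place to grip it, from above, fingers closing across its 18 mm width
- gauge_collar (a point): centre of the collar's face that looks towards the tip, 68 mm ahead of the handle's middle; axes as gauge. This face stops on the rim of the guide tube
- gauge_tip (a point): tip of the rod, 188 mm ahead of the handle's middle, 120 mm beyond the collar face; axes as gauge
- rest: fixed holder under the gauge: base 235 x 70 x 10 mm with two white forks open upward, one 50 mm behind the handle's middle, one 120 mm ahead of it; prongs up to 67 mm above the table. Origin on the table, 60 mm ahead of the handle's middle; x axis along the gauge towards the tip
- unit: fixed stainless hydraulic pump unit, blue motor on top. Origin on the table straight below the mouth of its guide tube; +x from the mouth to the housing. Housing: front face 40 mm beyond the origin, 220 mm deep, 260 mm wide, 150 mm high; the motor (from 146 mm beyond the origin) reaches up to 236 mm
- tube_mouth (a point): centre of the mouth of the fixed brass guide tube, 150 mm above the table. z axis = tube axis pointing out of the tube: upward at 35 degrees from the horizontal, away from the housing. Bore 16 mm, outside 26 mm, 130 mm deep; it sticks out some 50 mm from the housing's front. The rod goes in along -z until the collar face meets the rim
- plate: white dinner plate fixed on the table, 184 mm across, rim 16 mm high. Origin at its centre on the table
- plate_top (a point): centre of the plate's upper face, 8.5 mm above the table
- tub_a: bystander, loose: lidded portion tub, 94 x 74 x 59 mm; origin at the centre of its underside. Leave it alone
- tub_b: bystander, loose: lidded portion tub, 94 x 74 x 59 mm; origin at the centre of its underside. Leave it alone
- tub_c: bystander, loose: lidded portion tub, 94 x 74 x 59 mm; origin at the centre of its underside. Leave it alone
- spice_jar: bystander, loose: small jar with red cap, 44 mm across, 80 mm high; origin at the centre of its underside. Leave it alone
- pepper_jar: bystander, loose: small amber jar with black cap, 44 mm across, 85 mm high; origin at the centre of its underside. Leave it alone
- round_tub: bystander, loose: round lidded tub, 124 mm across, 70 mm high; origin at the centre of its underside. Leave it alone
- mug: bystander, loose: white mug, 76 mm across, 85 mm high; origin at the centre of its underside. Leave it alone

How it is judged:
By the outcome, as a careful person would: the job done as asked, in the order asked, and still so for the second after the job is handed in, while the arm keeps its last pose, push and grip.
It also fails if it takes over 53 s, if anything falls off the work surface, if the arm or the gripper's body presses on something with over 40 N, if the wrist force passes 120 N, or if a joint passes its speed limit or range.

## Robot

A 6-joint arm with a two-finger parallel gripper is mounted at the origin on the work surface. World frame = base frame: x ahead of the robot, y to its left, z up, the work surface at z = 0. Lengths are in m, angles in rad, forces in N, time in s.
With the tool pointing down it reaches from about 0.25 to 0.775 m from the base axis. Payload 4 kg.
Tool frame: the origin (TCP) lies midway between the tips of the shut fingers; the grasp point (between the pads) lies 19 mm behind it (robot.pinch_z is the distance from the TCP to the grasp point, in m); x points along the fingers, y is the direction in which the jaws open and shut, and the axes are right-handed (so a half turn about x gives the same grasp; the last joint's range is limited). The gripper opens to 94 mm and grips with 3 to 60 N. Pads are 16 mm wide; open, the fingers measure 119 mm over their backs; the gripper's body (75 mm by 177 mm) begins 78 mm behind the grasp point.
Start: joints at [-1.381, 0.087, 1.371, -0, 1.684, -0.103], TCP at [0.159, -0.527, 0.206] pointing down, gripper open.
Joint ranges: [-3.1, 3.1], [-0.76, 2.03], [0.27, 2.55], [-1.08, 4.22], [0.17, 2.65], [-2.57, 2.57]. Speed limits (rad/s): [2.79, 2.79, 3.14, 3.14, 3.14, 3.14].

## Interface

Orientations are given as [roll, pitch, yaw] about the fixed x, y, z axes, in that order (R = Rz(yaw) Ry(pitch) Rx(roll)).
In Python, from bench import robot, imaging gives the robot as it stands. The module is installed in compiled form; this text tells all that it offers.
- The arm moves only by the tool drive_tool, never from a script. Its argument "commands" is a list that holds one entry, the list of rows, each a list of 4 numbers: the shift along the tool's x, y, z as a fraction of full scale, then the turn about the tool's x as a fraction of full scale. A call has 1 to 20 rows; each row shifts and turns the commanded pose from where the row before left it, along the tool's axes as they then stand; what a row does not reach is not made up. Full scale, the value 1, is 0.25 m for a shift and 360 degrees for a turn. A row lasts 1/10 s, in which the tool goes at most 50 mm and 8.59 degrees, less where a joint would pass 70% of its speed; a pose out of reach is approached as far as the arm can. A call with a number of a shift or a turn outside -1 to 1 is refused whole. A call with a gripper value outside its range is refused whole. "grip" is the opening, from 0 (shut) to 1 (fully open), set as the call begins (left out, the last holds). The fingers move at their own pace and stop on an object; the grip force is fixed at half the most. Time passes only in rows, so rows that do not move let the fingers close. It gives the time, the measured TCP pose, the force and the opening at its end, in the units of the state.
- robot.get_obs(): the state, without advancing time (a new reading comes with each control period).
- imaging.snapshot(name): name is "scene" or "top" or "wrist"; returns a dict with "pixels" (384x512x3 uint8, red, green, blue), "z_map" (384x512 float32, m along the optical axis (not along the pixel's ray), 0 where there is no reading), "mtx" (3x3 intrinsics, pixels), "extrinsics" (4x4, takes a point from world to camera coordinates). Camera axes: x right, y up, looking along -z (the intrinsics and any distortion apply to the point x, -y, -z); pixel columns grow to the right and rows downward; lengths in m; the calibration is good to about 2 mm. A picture is of the moment at which its call begins.
- robot.close_job(): hands the job in, once; it reports no verdict.
The state is a dict: "time": time; "joint_positions": joint angles; "qvel": joint speeds; "joint_torque": joint torques, N m; "tool_pos": TCP position; "ee_rot": TCP orientation; "wrist_force": force on the tool from outside, world axes, zero at the start; "wrist_torque": the same for the moment, N m; "width": finger opening in m.
Only numpy, scipy, OpenCV 4.12 (cv2) and the standard library are available. Lean on these libraries where they do the work, as an engineer would, in place of code of your own. Each camera call takes 0.05 s, during which the arm holds its last target.

## Working session

There is one attempt and no reset: what is moved stays moved. The work goes in short steps, Python scripts to look and compute and a tool call to move; the robot and the scene stay as the last step left them, time stands still between calls to the robot, and variables do not carry over. Pictures are saved under pics/ and viewed, and the job is handed in when it is done.

Besides the shell and the picture viewer there is one more tool, called after "Call:" by a JSON object that holds its "fn" and its "kwargs". drive_tool: Moves the arm, as the interface text tells. Shift numbers are shares of 0.25 m and turn numbers shares of 360 degrees, none past 1 either way. Its arguments: {"type":"object","properties":{"commands":{"type":"array","items":{"type":"array","items":{"type":"array","items":{"type":"number","minimum":-1,"maximum":1}}}},"grip":{"type":"number"}},"required":["commands"]}

```bash
mkdir -p pics; ls
cat > h.py <<'E'
import numpy as np, cv2
from bench import robot, imaging
def snap(n,f=None):
    s=imaging.snapshot(n)
    if f: cv2.imwrite('pics/'+f,s['pixels'][:,:,::-1])
    np.savez('%s.npz'%(f or n),**{k:np.asarray(v) for k,v in s.items()})
    return s
def pts(s):
    z=s['z_map'];K=s['mtx'];E=s['extrinsics']
    v,u=np.mgrid[:z.shape[0],:z.shape[1]]
    c=np.stack([(u-K[0,2])/K[0,0]*z,-(v-K[1,2])/K[1,1]*z,-z],-1)
    return (c-E[:3,3])@E[:3,:3]
E
python3 - <<'E'
from h import *
for n in('scene','top','wrist'):
    s=snap(n,n+'0.png');print(n,[k for k in s],s['mtx'].tolist(),s['extrinsics'].round(3).tolist())
o=robot.get_obs()
for k in o:print(k,np.round(o[k],4))
E
```

```text
pics
scene ['pixels', 'z_map', 'mtx', 'extrinsics'] [[431.42715567222956, 0.0, 252.34528138529672], [0.0, 431.42715567222956, 192.79950008198617], [0.0, 0.0, 1.0]] [[0.676, 0.737, -0.004, -0.355], [-0.448, 0.415, 0.792, 0.133], [0.585, -0.534, 0.611, -1.811], [0.0, 0.0, 0.0, 1.0]]
top ['pixels', 'z_map', 'mtx', 'extrinsics'] [[372.8178234473434, 0.0, 254.48641022711516], [0.0, 372.8178234473434, 191.55962892682896], [0.0, 0.0, 1.0]] [[0.114, -0.994, 0.004, -0.022], [0.967, 0.112, 0.23, -0.539], [-0.229, -0.022, 0.973, -1.149], [0.0, 0.0, 0.0, 1.0]]
wrist ['pixels', 'z_map', 'mtx', 'extrinsics'] [[291.46354845167247, 0.0, 257.3650261013886], [0.0, 291.46354845167247, 192.7809957010201], [0.0, 0.0, 1.0]] [[0.288, -0.958, -0.002, -0.549], [0.923, 0.278, -0.267, 0.029], [0.256, 0.075, 0.964, -0.391], [0.0, 0.0, 0.0, 1.0]]
time 0.15
joint_positions [-1.3811  0.0878  1.3719  0.      1.6836 -0.1031]
qvel [-0.0008 -0.0016 -0.0023  0.0003 -0.0001  0.0015]
joint_torque [ 1.90000e-03 -3.40644e+01 -3.02792e+01  7.19000e-02  3.06000e-02
 -1.00000e-04]
tool_pos [ 0.1586 -0.5262  0.2045]
ee_rot [-1.6747  1.569   1.7597]
wrist_force [-0.2157 -0.6113 -0.1312]
wrist_torque [-0.0052  0.0118  0.0425]
width 0.0941
```

View pics/scene0.png

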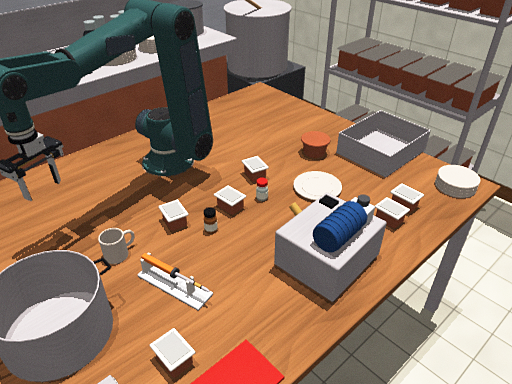

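View pics/top0.png

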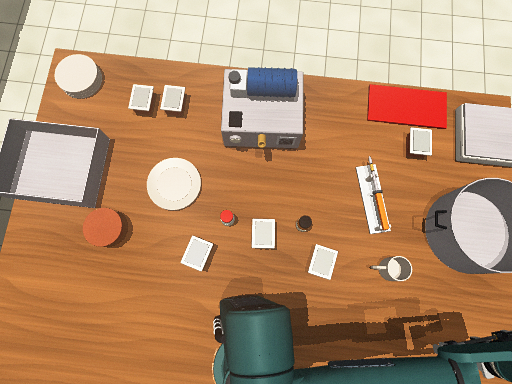

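View pics/wrist0.png

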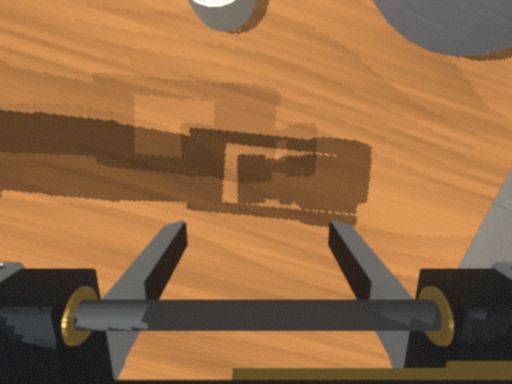

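The tool can only be yawed, because its turn is about its own vertical x. The rod therefore has to be pivoted in the pads to reach 35°. I can hinge it by putting the tip just inside the tube mouth and raising the handle. First I'll measure the poses.

```bash
cat > m.py <<'E'
from h import *
def comp(n,mask,P,lbl,mn=8):
    k,l,st,c=cv2.connectedComponentsWithStats(mask.astype(np.uint8),connectivity=8)
    for i in range(1,k):
        if st[i,4]>=mn:
            p=P[l==i];print(n,lbl,'px',c[i].round(),st[i,4],'med',np.median(p,0).round(4),'min',p.min(0).round(3),'max',p.max(0).round(3))
for n in('top','scene'):
    s=dict(np.load(n+'0.png.npz'));P=pts(s)
    hsv=cv2.cvtColor(s['pixels'],cv2.COLOR_RGB2HSV);H,S,V=[hsv[...,i].astype(int) for i in range(3)]
    on=P[...,2]
    om=(H>8)&(H<25)&(S>190)&(V>150)&(on>0.03)
    comp(n,om,P,'orange/brass')
    br=(H>12)&(H<32)&(S>90)&(on>0.1)&(on<.2)
    comp(n,br,P,'brass')
    pl=(S<40)&(V>170)&(on<0.03)&(on>0.003)
    comp(n,pl,P,'white low',200)
    hs=(on>0.145)&(on<0.155)&(P[...,0]>.4)
    comp(n,hs,P,'housing top',100)
    if n=='top':
        cv2.imwrite('pics/c1.png',cv2.resize(s['pixels'][130:245,340:410,::-1],None,fx=5,fy=5,interpolation=0))
        cv2.imwrite('pics/c2.png',cv2.resize(s['pixels'][60:170,210:320,::-1],None,fx=5,fy=5,interpolation=0))
    else:
        cv2.imwrite('pics/c3.png',cv2.resize(s['pixels'][190:290,260:400,::-1],None,fx=5,fy=5,interpolation=0))
E
python3 m.py
```

```text
top orange/brass px [382. 211.] 190 med [ 0.5203 -0.3723  0.0694] min [ 0.261 -0.396  0.062] max [0.58  0.013 1.243]
top brass px [261. 140.] 102 med [0.6824 0.0348 0.1461] min [0.663 0.022 0.131] max [0.711 0.048 0.164]
top white low px [ 55. 166.] 3666 med [0.5644 0.7371 0.0063] min [0.453 0.619 0.003] max [0.682 0.851 0.014]
top white low px [173. 183.] 2121 med [0.5473 0.3201 0.0119] min [0.457 0.228 0.003] max [0.637 0.408 0.023]
top white low px [368. 198.] 667 med [ 0.5731 -0.3422  0.0105] min [ 0.454 -0.389  0.004] max [ 0.686 -0.297  0.02 ]
top white low px [480. 228.] 2431 med [ 0.5133 -0.7206  0.0057] min [ 0.385 -0.814  0.003] max [ 0.635 -0.628  0.014]
top housing top px [264. 111.] 3029 med [0.7808 0.0311 0.1507] min [ 0.702 -0.089  0.145] max [0.937 0.183 0.155]
top housing top px [445. 225.] 174 med [ 0.484  -0.5388  0.1489] min [ 0.402 -0.582  0.145] max [ 0.545 -0.502  0.155]
scene orange/brass px [156. 262.] 105 med [ 0.5198 -0.3783  0.0686] min [ 0.467 -0.395  0.062] max [ 0.577 -0.354  0.074]
scene brass px [295. 208.] 97 med [0.6891 0.0276 0.147 ] min [0.67 0.02 0.13] max [0.713 0.048 0.161]
scene white low px [382. 142.] 415 med [0.525  0.7798 0.0055] min [0.441 0.711 0.003] max [0.613 0.852 0.012]
scene white low px [317. 184.] 986 med [0.5404 0.3252 0.0108] min [0.454 0.223 0.003] max [0.636 0.41  0.021]
scene white low px [170. 278.] 242 med [ 0.5596 -0.3571  0.0105] min [ 0.474 -0.384  0.005] max [ 0.625 -0.331  0.015]
scene white low px [172. 291.] 447 med [ 0.6005 -0.3812  0.01  ] min [ 0.47  -0.422  0.004] max [ 0.695 -0.343  0.016]
scene white low px [ 46. 317.] 1842 med [ 0.4344 -0.6881  0.0059] min [ 0.367 -0.792  0.003] max [ 0.495 -0.578  0.011]
scene housing top px [326. 233.] 2665 med [ 0.8161 -0.0027  0.1501] min [ 0.704 -0.092  0.145] max [0.939 0.182 0.155]
scene housing top px [ 61. 328.] 311 med [ 0.6272 -0.6897  0.1501] min [ 0.557 -0.783  0.145] max [ 0.642 -0.552  0.155]
```

View pics/c1.png

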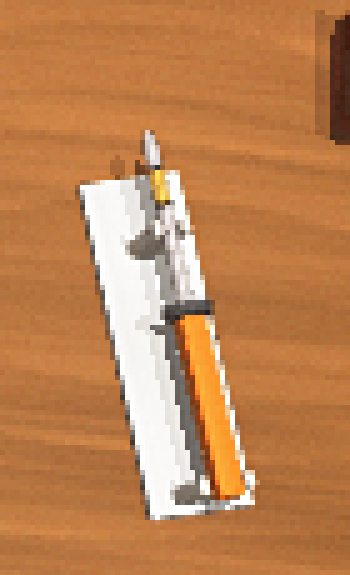

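View pics/c2.png

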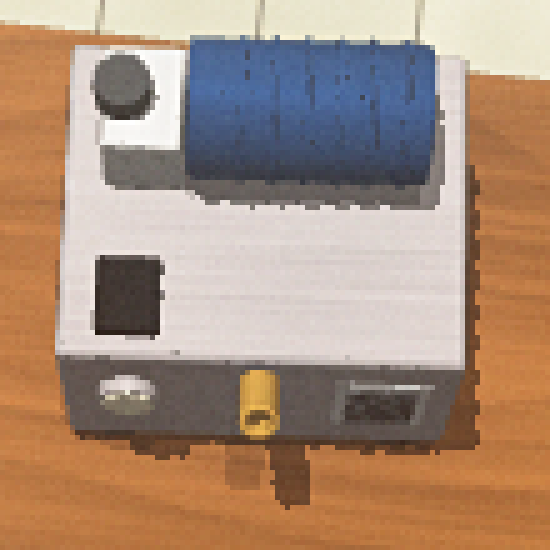

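```bash
cat > m2.py <<'E'
from h import *
for n in('top','scene'):
    s=dict(np.load(n+'0.png.npz'));P=pts(s)
    hsv=cv2.cvtColor(s['pixels'],cv2.COLOR_RGB2HSV);H,S,V=[hsv[...,i].astype(int) for i in range(3)]
    z=P[...,2]
    om=(H>5)&(H<25)&(S>190)&(V>150)&(z>0.062)&(z<.075)&(P[...,1]<-.3)
    p=P[om];top=p[p[:,2]>.066][:,:2]
    l=cv2.fitLine(top.astype(np.float32),cv2.DIST_HUBER,0,.01,.01).ravel()
    d=l[:2]*np.sign(l[0]);t=(top-l[2:])@d
    print(n,'handle dir yaw',np.degrees(np.arctan2(d[1],d[0])).round(2),'mid',l[2:]+d*(t.min()+t.max())/2,'len',np.ptp(t))
    hs=(abs(z-.15)<.006)&(P[...,0]>.6)&(abs(P[...,1])<.25)
    r=cv2.minAreaRect(P[hs][:,:2].astype(np.float32));print(n,'housing',r)
    # front edge
    b=(H>12)&(H<32)&(S>90)&(z>.12)&(z<.2)&(P[...,0]>.6)&(P[...,0]<.75)&(abs(P[...,1])<.1)
    q=P[b]
    c=q.mean(0);u,ss,vt=np.linalg.svd(q-c);print('brass mean',c,'dir',vt[0],'n',len(q))
    plt=(S<60)&(V>120)&(z<.03)&(z>.003)&(np.hypot(P[...,0]-.545,P[...,1]-.32)<.12)
    print('plate',cv2.minEnclosingCircle(P[plt][:,:2].astype(np.float32)))
    base=(abs(z-.01)<.005)&(S<60)&(V>120)&(abs(P[...,0]-.57)<.15)&(abs(P[...,1]+.35)<.08)
    print('base',cv2.minAreaRect(P[base][:,:2].astype(np.float32)))
s=dict(np.load('wrist0.png.npz'))
E
python3 m2.py
```

```text
top handle dir yaw 15.34 mid [ 0.52150276 -0.37231763] len 0.11520289118761613
top housing ((0.7967042326927185, 0.04430928826332092), (0.26327401399612427, 0.25988200306892395), 4.785195827484131)
brass mean [0.68495695 0.03492785 0.14689264] dir [-0.95349184 -0.09152981  0.28718565] n 102
plate ((0.5477372407913208, 0.3177317976951599), 0.09199507534503937)
base ((0.5752249360084534, -0.3583226799964905), (0.2345765084028244, 0.07016270607709885), 14.59440803527832)
scene handle dir yaw 15.68 mid [ 0.52189297 -0.37512741] len 0.11202696274041683
scene housing ((0.7999826669692993, 0.0422038808465004), (0.2628307342529297, 0.2623388469219208), 4.4423651695251465)
brass mean [0.68916339 0.02957534 0.14680609] dir [ 0.85576838  0.08267757 -0.51071019] n 97
plate ((0.547412633895874, 0.31879737973213196), 0.09623219072818756)
base ((0.5779111981391907, -0.36398452520370483), (0.2361821085214615, 0.06928020715713501), 16.67167854309082)
```

View pics/c3.png

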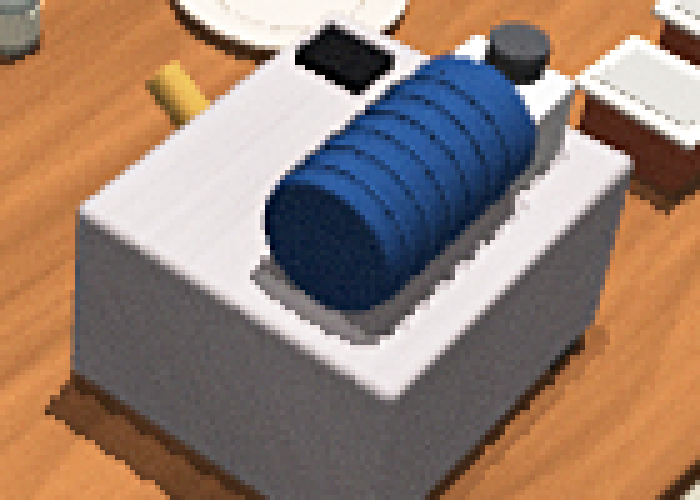

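```bash
cat > m3.py <<'E'
from h import *
from scipy.spatial.transform import Rotation as R
o=robot.get_obs();A=R.from_euler('xyz',o['ee_rot']).as_matrix();print('tool axes cols\n',A.round(3),'pinch',robot.pinch_z)
for n in('top','scene'):
    s=dict(np.load(n+'0.png.npz'));P=pts(s);z=P[...,2]
    hsv=cv2.cvtColor(s['pixels'],cv2.COLOR_RGB2HSV);H,S,V=[hsv[...,i].astype(int) for i in range(3)]
    hs=(abs(z-.15)<.004)&(P[...,0]>.6)&(abs(P[...,1])<.25)
    q=P[hs&(S<80)]
    f=[];
    for y in np.arange(-.06,.15,.01):
        w=q[abs(q[:,1]-y)<.005]
        if y>.0 and y<.06: continue
        if len(w)>4: f.append([np.sort(w[:,0])[1],y])
    f=np.array(f);k=np.polyfit(f[:,1],f[:,0],1);print(n,'front x=%.4f%+.4f*y'%(k[1],k[0]),'yaw',np.degrees(np.arctan(-k[0])),'ylim',np.percentile(q[:,1],[.5,99.5]))
    b=(H>12)&(H<32)&(S>90)&(z>.12)&(z<.2)&(P[...,0]>.6)&(P[...,0]<.75)&(abs(P[...,1])<.1)
    for v in range(384):
        us=np.where(b[v])[0]
        if len(us)>1: print(v,us.min(),us.max(),P[v,us.min()].round(3),P[v,us.max()].round(3))
E
python3 m3.py
```

```text
tool axes cols
 [[-0.     0.289 -0.957]
 [ 0.002 -0.957 -0.289]
 [-1.    -0.002 -0.   ]] pinch 0.0188
top front x=0.7145-0.0802*y yaw 4.584854414164252 ylim [-0.08473755  0.17819975]
134 259 264 [0.71  0.045 0.133] [0.711 0.03  0.137]
135 258 265 [0.707 0.048 0.131] [0.708 0.026 0.134]
136 258 265 [0.702 0.048 0.136] [0.704 0.026 0.136]
137 258 265 [0.697 0.047 0.139] [0.699 0.025 0.142]
138 258 265 [0.691 0.047 0.146] [0.696 0.025 0.139]
139 258 265 [0.688 0.046 0.145] [0.691 0.024 0.144]
140 258 265 [0.683 0.046 0.15 ] [0.686 0.024 0.149]
141 258 265 [0.679 0.045 0.153] [0.682 0.024 0.151]
142 258 265 [0.674 0.045 0.156] [0.678 0.023 0.152]
143 258 265 [0.673 0.045 0.152] [0.675 0.023 0.153]
144 258 265 [0.668 0.044 0.154] [0.671 0.023 0.153]
145 258 265 [0.667 0.044 0.15 ] [0.669 0.022 0.15 ]
146 259 264 [0.665 0.041 0.147] [0.667 0.025 0.145]
147 260 262 [0.663 0.037 0.143] [0.664 0.031 0.142]
scene front x=0.7181-0.0799*y yaw 4.570321252397728 ylim [-0.08780363  0.17468023]
202 294 295 [0.678 0.036 0.161] [0.679 0.04  0.159]
203 293 296 [0.677 0.032 0.158] [0.682 0.041 0.156]
204 291 297 [0.67  0.031 0.151] [0.685 0.042 0.154]
205 290 297 [0.675 0.022 0.155] [0.688 0.039 0.153]
206 289 298 [0.67  0.023 0.147] [0.69  0.042 0.149]
207 289 299 [0.671 0.022 0.144] [0.697 0.039 0.15 ]
208 290 300 [0.674 0.024 0.141] [0.693 0.048 0.139]
209 291 300 [0.679 0.023 0.141] [0.7   0.041 0.143]
210 292 301 [0.684 0.023 0.14 ] [0.702 0.044 0.139]
211 292 301 [0.68  0.027 0.131] [0.713 0.031 0.149]
212 293 299 [0.687 0.023 0.133] [0.704 0.032 0.139]
213 294 298 [0.694 0.021 0.135] [0.708 0.024 0.142]
214 295 296 [0.696 0.024 0.13 ] [0.7   0.024 0.133]
```

Call:
{"fn": "drive_tool", "kwargs": {"commands": [[[0, 0, 0, 0.0036], [0, -0.0204, -0.156, 0], [0, -0.0204, -0.156, 0], [0, -0.0204, -0.156, 0], [0, -0.0204, -0.156, 0], [0, -0.0204, -0.156, 0], [0, -0.0204, -0.156, 0], [0, -0.0204, -0.156, 0], [0, -0.0204, -0.156, 0], [0, -0.0204, -0.156, 0], [0, -0.0204, -0.156, 0], [0, 0, 0, 0], [0, 0, 0, 0]]], "grip": 0.6}}

```text
time: 1.45
tool_pos: [0.5213, -0.3728, 0.2048]
ee_rot: [-0.486, 1.569, 2.927]
wrist_force: [-0.7, -0.9, -0.4]
width: 0.0565
```

Run:
```python
from h import *
from scipy.spatial.transform import Rotation as R
s=snap('wrist','wrist1.png');o=robot.get_obs();A=R.from_euler('xyz',o['ee_rot']).as_matrix()
print(o['time'],o['tool_pos'].round(4) if hasattr(o['tool_pos'],'round') else o['tool_pos'],A.round(3).tolist(),np.round(o['joint_positions'],3),o['width'])
P=pts(s);hsv=cv2.cvtColor(s['pixels'],cv2.COLOR_RGB2HSV);H,S,V=[hsv[...,i].astype(int) for i in range(3)];z=P[...,2]
p=P[(H>5)&(H<25)&(S>190)&(V>120)&(z>0.066)&(z<.073)]
r=cv2.minAreaRect(p[:,:2].astype(np.float32));print(r,len(p))
l=cv2.fitLine(p[:,:2].astype(np.float32),cv2.DIST_HUBER,0,.01,.01).ravel();print(np.degrees(np.arctan(l[1]/l[0])),l)
```

```text
1.5 [ 0.5206 -0.3735  0.2051] [[-0.001, 0.267, -0.964], [-0.0, -0.964, -0.267], [-1.0, -0.0, 0.001]] [-7.100e-01  2.920e-01  1.132e+00 -1.000e-03  1.718e+00  5.900e-01] 0.05642967607804958
((0.5146530866622925, -0.37594759464263916), (0.10465789586305618, 0.01637178286910057), 15.179753303527832) 520
13.248407 [ 0.97338563  0.22917333  0.49298853 -0.38295564]
```

View pics/wrist1.png

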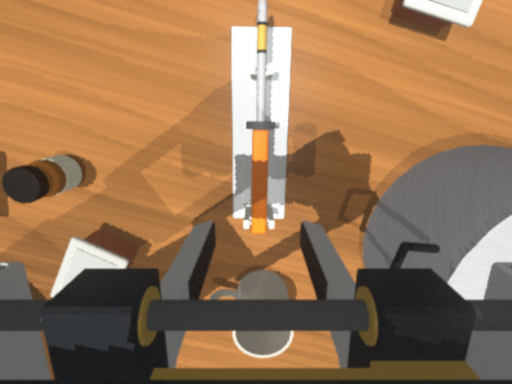

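```bash
cat >> h.py <<'E'
def ray(s,u,v,zp):
    K=s['mtx'];E=s['extrinsics'];R=E[:3,:3]
    c=-R.T@E[:3,3];d=R.T@np.array([(u-K[0,2])/K[0,0],-(v-K[1,2])/K[1,1],-1])
    return c+d*(zp-c[2])/d[2]
E
python3 - <<'E'
from h import *
s=dict(np.load('wrist1.png.npz'))
for u,v,z in((259.5,130,.069),(259.5,232,.069),(260,122,.076),(262.5,0,.065)):print(ray(s,u,v,z).round(4))
P=pts(s)
for v in range(115,240,6):print(v,P[v,259].round(4),s['pixels'][v,259])
t=dict(np.load('top0.png.npz'))
for u,v in((377,193.5),(386.5,228.5)):print(ray(t,u,v,.069))
E
```

```text
[ 0.5774 -0.3598  0.069 ]
[ 0.4656 -0.3911  0.069 ]
[ 0.5857 -0.358   0.076 ]
[ 0.6953 -0.3298  0.065 ]
115 [ 0.592  -0.3552  0.0638] [230 227 227]
121 [ 0.5862 -0.3568  0.0703] [174 171 171]
127 [ 0.5805 -0.3583  0.0749] [112 114 115]
133 [ 0.5742 -0.3602  0.0673] [253 176  79]
139 [ 0.5681 -0.3618  0.0677] [253 176  77]
145 [ 0.5621 -0.3635  0.0688] [253 173  72]
151 [ 0.5559 -0.3653  0.0685] [253 174  70]
157 [ 0.5496 -0.367   0.0678] [253 172  71]
163 [ 0.5435 -0.3687  0.0697] [150  86  44]
169 [ 0.537  -0.3705  0.0685] [150  89  48]
175 [ 0.5303 -0.3724  0.0678] [150  86  43]
181 [ 0.5238 -0.3742  0.0679] [148  84  37]
187 [ 0.5174 -0.376   0.0688] [146  82  36]
193 [ 0.5106 -0.3779  0.0682] [146  80  38]
199 [ 0.5036 -0.3799  0.0675] [151  84  37]
205 [ 0.4969 -0.3817  0.0679] [200 114  46]
211 [ 0.4903 -0.3836  0.0689] [199 111  43]
217 [ 0.483  -0.3856  0.0681] [218 121  44]
223 [ 0.476  -0.3876  0.0685] [254 185  61]
229 [ 0.4686 -0.3896  0.0678] [254 185  61]
235 [ 0.4331 -0.3999  0.0012] [214 145  86]
[ 0.57607838 -0.3548143   0.069     ]
[ 0.46558278 -0.38911325  0.069     ]
```

Call:
{"fn": "drive_tool", "kwargs": {"commands": [[[0.09, 0.006, 0, 0], [0.09, 0, 0, 0], [0.09, 0, 0, 0], [0.09, 0, 0, 0], [0.09, 0, 0, 0], [0.09, 0, 0, 0], [0.06, 0, 0, 0], [0.035, 0, 0, 0], [0.02, 0, 0, 0], [0, 0, 0, 0], [0, 0, 0, 0]]]}}

```text
time: 2.6
tool_pos: [0.5219, -0.3754, 0.0429]
ee_rot: [2.107, 1.569, -0.764]
wrist_force: [0.4, 0.5, 0.9]
width: 0.0563
```

Call:
{"fn": "drive_tool", "kwargs": {"commands": [[[0, 0, 0, 0], [0, 0, 0, 0], [0, 0, 0, 0], [0, 0, 0, 0], [0, 0, 0, 0], [0, 0, 0, 0], [0, 0, 0, 0], [0, 0, 0, 0]]], "grip": 0}}

```text
time: 3.4
tool_pos: [0.5214, -0.3748, 0.0418]
ee_rot: [-2.5, 1.571, 0.911]
wrist_force: [-0.1, 0.7, 1.1]
width: 0.0177
```

Call:
{"fn": "drive_tool", "kwargs": {"commands": [[[-0.04, 0, 0, 0], [-0.1, 0, 0, 0], [-0.12, 0, 0, 0], [-0.12, 0, 0, 0], [-0.1, 0, 0, 0.015], [0, 0, 0, 0.0153], [0, -0.132, 0.012, 0], [0, -0.132, 0.012, 0], [0, -0.132, 0.012, 0], [0, -0.132, 0.012, 0], [0, -0.132, 0.012, 0], [0, -0.132, 0.012, 0], [0, -0.132, 0.012, 0], [0, -0.132, 0.012, 0], [0, -0.132, 0.012, 0], [0, -0.132, 0.012, 0], [0, -0.132, 0.012, 0], [0, -0.13, 0.01, 0]]]}}

```text
time: 5.2
tool_pos: [0.4538, 0.0178, 0.162]
ee_rot: [2.401, 1.571, -0.661]
wrist_force: [-0.2, 0.1, -2.8]
width: 0.0177
```

Call:
{"fn": "drive_tool", "kwargs": {"commands": [[[0, 0, 0, 0], [0, 0, 0, 0], [0, 0, 0, 0]]]}}

```text
time: 5.5
tool_pos: [0.4546, 0.0158, 0.1619]
ee_rot: [1.671, 1.57, -1.392]
wrist_force: [-0.1, -0.7, -2.6]
width: 0.0177
```

```bash
cat > look.py <<'E'
from h import *
import sys
from scipy.spatial.transform import Rotation as R
t=sys.argv[1]
o=robot.get_obs();A=R.from_euler('xyz',o['ee_rot']).as_matrix()
print('t',o['time'],'tcp',np.round(o['tool_pos'],4),'F',np.round(o['wrist_force'],2),'T',np.round(o['wrist_torque'],2),'w',round(o['width'],4),'j',np.round(o['joint_positions'],2))
print('yaw -z',np.degrees(np.arctan2(-A[1,2],-A[0,2])).round(2),'xax',A[:,0].round(3))
for n in sys.argv[2:]:
    s=snap(n,n+t+'.png')
E
python3 look.py 2 wrist top scene
python3 - <<'E'
import cv2
a=cv2.imread('pics/scene2.png');cv2.imwrite('pics/s2c.png',cv2.resize(a[120:280,200:400],None,fx=3.5,fy=3.5,interpolation=2))
a=cv2.imread('pics/top2.png');cv2.imwrite('pics/t2c.png',cv2.resize(a[60:260,180:340],None,fx=3,fy=3,interpolation=2))
E
```

```text
t 5.5 tcp [0.4546 0.0158 0.1619] F [-0.05 -0.71 -2.61] T [ 0.06  0.06 -0.01] w 0.0177 j [-0.09 -0.11  1.66 -0.    1.6   1.4 ]
yaw -z 4.53 xax [ 0.    -0.001 -1.   ]
```

View pics/wrist2.png

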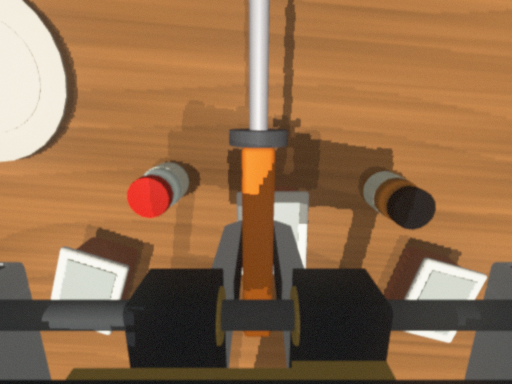

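View pics/s2c.png

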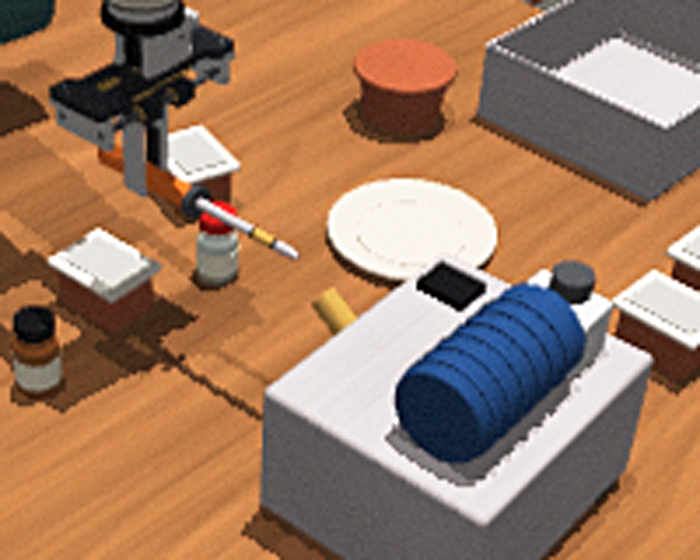

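View pics/t2c.png

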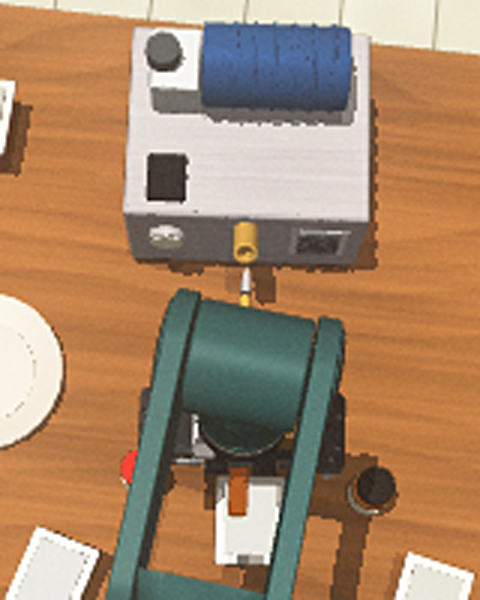

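Run:
```python
from h import *
s=dict(np.load('top2.png.npz'));c=dict(np.load('scene2.png.npz'))
d=np.array([.9968,.0802]);n=np.array([-.0802,.9968]);m=np.array([.672,.034])
P=pts(s)
for v in range(128,162):
    r=s['pixels'][v,252:273].astype(int);P_=P[v]
    us=[u for u in range(252,274) if P_[u,2]>.125 and P_[u,2]<.2 and P_[u,0]<.708]
    if us:
        a=P_[us[0]];b=P_[us[-1]];q=(P_[us].mean(0));print(v,us[0],us[-1],q.round(4),'along %.4f lat %.4f'%((q[:2]-m)@d,(q[:2]-m)@n))
print('tip top',ray(s,262,150.5,.181),'scene',ray(c,285.3,193.4,.181))
a=s['pixels'][125:165,240:285,::-1];cv2.imwrite('pics/t2d.png',cv2.resize(a,None,fx=14,fy=14,interpolation=0))
a=c['pixels'][175:225,265:320,::-1];cv2.imwrite('pics/s2d.png',cv2.resize(a,None,fx=12,fy=12,interpolation=0))
```

```text
133 255 255 [0.7074 0.0579 0.1445] along 0.0372 lat 0.0210
134 252 262 [0.7075 0.0515 0.1377] along 0.0368 lat 0.0146
135 258 264 [0.7048 0.0385 0.1398] along 0.0330 lat 0.0019
136 258 265 [0.7002 0.0365 0.1433] along 0.0283 lat 0.0002
137 258 265 [0.6962 0.0361 0.145 ] along 0.0243 lat 0.0001
138 258 265 [0.6912 0.0356 0.1493] along 0.0193 lat 0.0001
139 258 265 [0.6865 0.0352 0.1529] along 0.0146 lat 0.0000
140 258 265 [0.6824 0.0348 0.155 ] along 0.0105 lat -0.0000
141 258 265 [0.6787 0.0344 0.1563] along 0.0067 lat -0.0001
142 258 265 [0.6779 0.0342 0.1496] along 0.0059 lat -0.0003
143 258 265 [0.6773 0.034  0.1427] along 0.0053 lat -0.0005
144 258 265 [0.6733 0.0336 0.1446] along 0.0012 lat -0.0005
145 258 264 [0.6698 0.0348 0.1445] along -0.0021 lat 0.0009
146 259 264 [0.6666 0.0328 0.1448] along -0.0055 lat -0.0007
147 260 262 [0.6643 0.0341 0.1417] along -0.0077 lat 0.0007
150 261 262 [0.6392 0.0307 0.1851] along -0.0330 lat -0.0006
151 261 262 [0.6368 0.0304 0.1828] along -0.0353 lat -0.0008
152 261 263 [0.6337 0.0286 0.1833] along -0.0386 lat -0.0023
153 260 263 [0.6302 0.0297 0.1839] along -0.0421 lat -0.0009
154 260 263 [0.627  0.0294 0.1841] along -0.0453 lat -0.0010
155 260 263 [0.6236 0.029  0.1847] along -0.0486 lat -0.0011
156 260 263 [0.6212 0.0287 0.1828] along -0.0511 lat -0.0012
157 260 263 [0.6173 0.0283 0.1851] along -0.0550 lat -0.0013
158 260 263 [0.6141 0.028  0.1851] along -0.0582 lat -0.0014
159 260 263 [0.6116 0.0277 0.1833] along -0.0607 lat -0.0015
160 260 263 [0.6075 0.0273 0.1864] along -0.0648 lat -0.0015
161 260 263 [0.6047 0.0269 0.1856] along -0.0677 lat -0.0016
tip top [0.63921166 0.02912275 0.181     ] scene [0.64684838 0.02817708 0.181     ]
```

View pics/t2d.png

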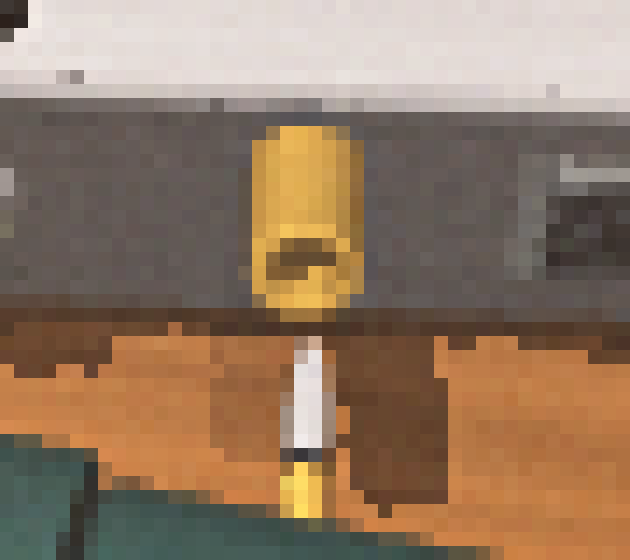

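View pics/s2d.png

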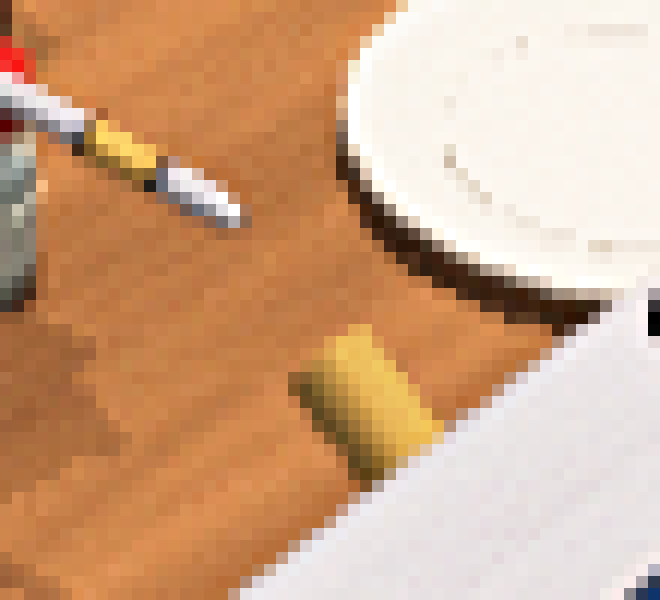

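Call:
{"fn": "drive_tool", "kwargs": {"commands": [[[0.04, -0.003, 0, 0], [0.043, 0, 0, 0], [0.04, 0, 0, 0], [0, 0, -0.03, 0], [0, 0, -0.03, 0], [0, 0, -0.03, 0], [0, 0, -0.02, 0], [0, 0, -0.014, 0], [0, 0, -0.012, 0], [0, 0, -0.012, 0], [0, 0, 0, 0], [0, 0, 0, 0]]]}}

```text
time: 6.85
tool_pos: [0.4912, 0.0203, 0.131]
ee_rot: [0.398, 1.571, -2.664]
wrist_force: [-0.5, -0.6, -2.4]
width: 0.0178
```

```bash
cat > crop.py <<'E'
import cv2,sys
t=sys.argv[1]
a=cv2.imread(f'pics/scene{t}.png');b=cv2.imread(f'pics/top{t}.png')
x=cv2.resize(a[140:230,220:330],None,fx=5,fy=5,interpolation=0);y=cv2.resize(b[125:165,240:285],None,fx=5,fy=5,interpolation=0)
import numpy as np
c=np.zeros((450,780,3),np.uint8);c[:450,:550]=x;c[:200,552:777]=y
cv2.imwrite(f'pics/crop{t}.png',c)
E
python3 look.py 3 top scene; python3 crop.py 3
```

```text
t 6.85 tcp [0.4912 0.0203 0.131 ] F [-0.48 -0.55 -2.39] T [ 0.02  0.02 -0.01] w 0.0178 j [-0.07 -0.02  1.63 -0.    1.53  1.42]
yaw -z 4.57 xax [-0. -0. -1.]
```

View pics/crop3.png

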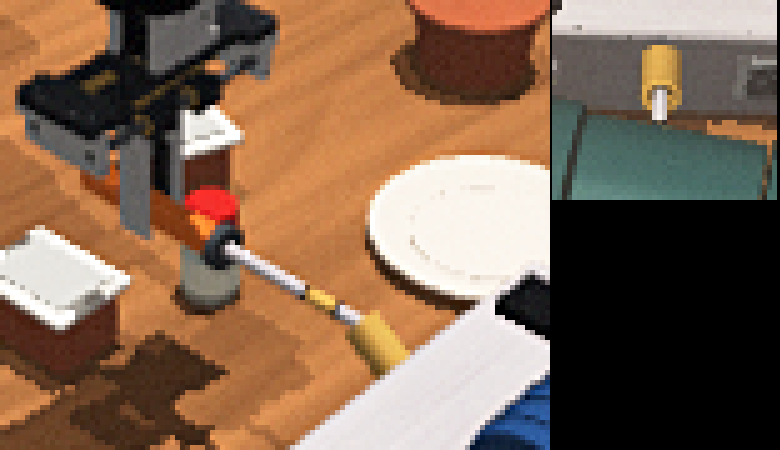

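The tip sits in the mouth and is centred in the top view. Next I'll start hinging, in small steps.

Call:
{"fn": "drive_tool", "kwargs": {"commands": [[[-0.03, 0, -0.003, 0], [-0.03, 0, -0.004, 0], [-0.03, 0, -0.004, 0], [-0.032, 0, -0.005, 0], [0, 0, 0, 0]]]}}

```text
time: 7.45
tool_pos: [0.4962, 0.0206, 0.1633]
ee_rot: [2.968, 1.568, -0.094]
wrist_force: [-1.4, -0.9, -2.6]
width: 0.0178
```

```bash
python3 look.py 4 top scene; python3 crop.py 4
```

```text
t 7.45 tcp [0.4962 0.0206 0.1633] F [-1.38 -0.89 -2.59] T [-0.06  0.47 -0.03] w 0.0178 j [-0.07 -0.02  1.57 -0.    1.59  1.42]
yaw -z 4.58 xax [ 0.003 -0.    -1.   ]
```

View pics/crop4.png

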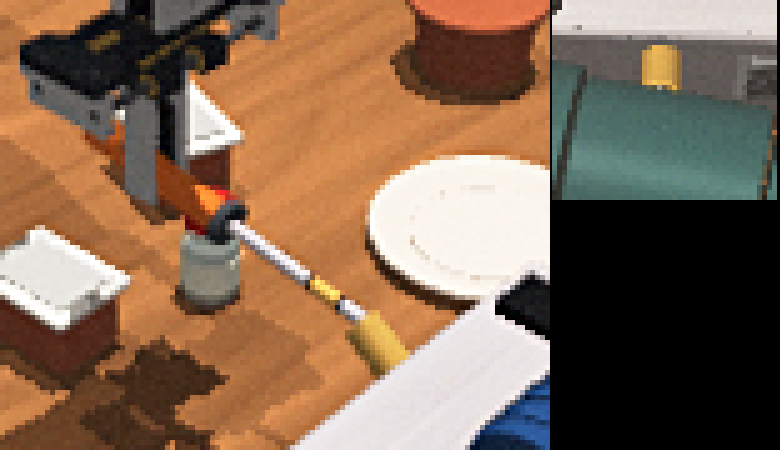

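The rod pivots in the pads with only about 1 N of contact force. I'll continue.

Call:
{"fn": "drive_tool", "kwargs": {"commands": [[[-0.03, 0, -0.008, 0], [-0.03, 0, -0.009, 0], [-0.03, 0, -0.009, 0], [-0.029, 0, -0.01, 0], [-0.028, 0, -0.013, 0], [-0.028, 0, -0.014, 0], [-0.028, 0, -0.015, 0], [-0.027, 0, -0.016, 0], [-0.026, 0, -0.018, 0], [-0.025, 0, -0.019, 0], [0, 0, 0, 0], [0, 0, 0, 0]]]}}

```text
time: 8.75
tool_pos: [0.529, 0.0233, 0.2321]
ee_rot: [3.061, 1.568, -0.001]
wrist_force: [0.1, -0.1, -2.0]
width: 0.0179
```

```bash
python3 look.py 5 top scene wrist; python3 crop.py 5
```

```text
t 8.75 tcp [0.529  0.0233 0.2321] F [ 0.08 -0.13 -2.01] T [-0.04  0.12 -0.08] w 0.0179 j [-0.06  0.04  1.37  0.    1.73  1.43]
yaw -z 4.58 xax [ 0.003 -0.    -1.   ]
```

View pics/crop5.png

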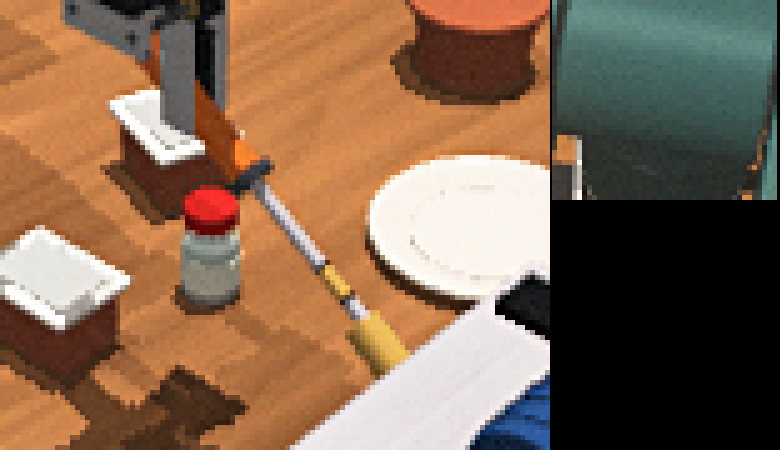

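View pics/wrist5.png

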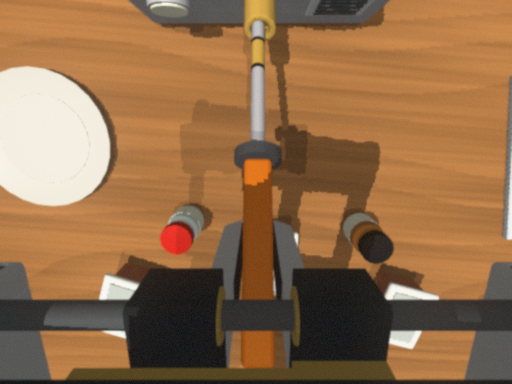

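Call:
{"fn": "drive_tool", "kwargs": {"commands": [[[0.0115, 0, -0.0165, 0], [0.0115, 0, -0.0165, 0], [0.0115, 0, -0.0165, 0], [0.0115, 0, -0.0165, 0], [0.0115, 0, -0.0165, 0], [0.0115, 0, -0.0165, 0], [0, 0, 0, 0]]]}}

```text
time: 9.6
tool_pos: [0.5528, 0.0253, 0.2135]
ee_rot: [-0.097, 1.569, 3.125]
wrist_force: [-0.4, -0.5, -2.1]
width: 0.0178
```

```bash
python3 look.py 6 scene wrist
python3 - <<'E'
from h import *
import sys
s=dict(np.load('wrist6.png.npz'));P=pts(s)
# rod column profile
for v in range(20,190,6):
    r=s['pixels'][v].astype(int);us=[u for u in range(235,285) if P[v,u,2]>.155 and P[v,u,2]<.35]
    if us: q=P[v,us].mean(0);print(v,us[0],us[-1],q.round(4),s['pixels'][v,(us[0]+us[-1])//2])
E
```

```text
t 9.6 tcp [0.5528 0.0253 0.2135] F [-0.38 -0.49 -2.08] T [-0.01 -0.02 -0.01] w 0.0178 j [-0.06  0.09  1.35 -0.    1.7   1.43]
yaw -z 4.58 xax [-0.001  0.    -1.   ]
32 261 261 [0.685  0.0325 0.155 ] [215 169  82]
38 252 267 [0.6807 0.0329 0.1563] [219 173  78]
44 249 271 [0.6764 0.0325 0.1581] [217 172  79]
50 246 271 [0.6727 0.0339 0.1556] [206 163  73]
56 253 261 [0.6685 0.0344 0.1561] [216 171  75]
62 251 263 [0.6641 0.0338 0.158 ] [160 127  59]
68 251 264 [0.6597 0.033  0.1606] [201 195 195]
74 251 264 [0.6552 0.0327 0.1639] [200 196 192]
80 251 264 [0.6509 0.0323 0.1664] [200 196 194]
86 251 264 [0.6465 0.032  0.1694] [202 197 193]
92 251 264 [0.6423 0.0316 0.1725] [202 196 194]
98 251 264 [0.6381 0.0313 0.1749] [202 195 193]
104 251 264 [0.6339 0.031  0.178 ] [200 195 194]
110 251 264 [0.6299 0.0307 0.1808] [202 197 196]
116 251 264 [0.6259 0.0303 0.1834] [200 196 194]
122 251 264 [0.6219 0.03   0.1861] [200 195 193]
128 251 264 [0.6181 0.0297 0.1887] [197 194 192]
134 251 264 [0.6142 0.0294 0.1909] [174 170 167]
140 251 264 [0.6113 0.0292 0.2028] [125 124 122]
146 237 278 [0.6079 0.0289 0.207 ] [80 80 79]
152 235 281 [0.6044 0.0283 0.2084] [73 70 69]
158 235 281 [0.5999 0.0276 0.2037] [111  73  47]
164 235 280 [0.5959 0.028  0.2034] [227 121  30]
170 244 271 [0.5933 0.0277 0.2108] [225 118  26]
176 244 271 [0.59   0.0275 0.2132] [228 121  33]
182 244 271 [0.5866 0.0272 0.2154] [177  92  22]
188 244 271 [0.5833 0.0269 0.2174] [132  71  26]
```

View pics/wrist6.png

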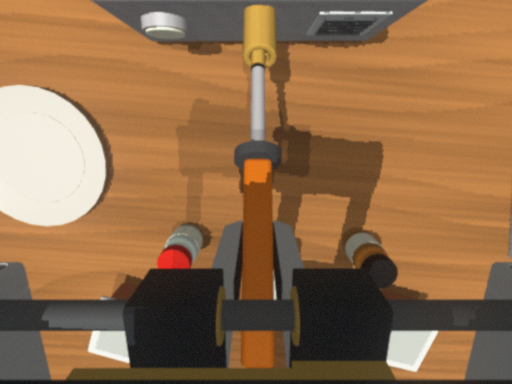

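Call:
{"fn": "drive_tool", "kwargs": {"commands": [[[0.0138, 0, -0.0204, 0], [0.0138, 0, -0.0204, 0], [0.0138, 0, -0.0204, 0], [0.0138, 0, -0.0204, 0], [0.0138, 0, -0.0204, 0], [0.0138, 0, -0.0204, 0], [0.0138, 0, -0.0204, 0], [0.0138, 0, -0.0204, 0], [0, 0, 0, 0], [0, 0, 0, 0]]]}}

```text
time: 10.7
tool_pos: [0.5933, 0.0284, 0.1867]
ee_rot: [0.149, 1.57, -2.912]
wrist_force: [0.6, -0.2, -1.5]
width: 0.0179
```

```bash
python3 look.py 7 scene wrist
python3 - <<'E'
from h import *
s=dict(np.load('wrist7.png.npz'));P=pts(s)
for v in range(40,190,4):
    us=[u for u in range(235,285) if P[v,u,2]>.155 and P[v,u,2]<.35]
    if us: q=P[v,us].mean(0);print(v,us[0],us[-1],q.round(4),s['pixels'][v,(us[0]+us[-1])//2])
E
```

```text
t 10.7 tcp [0.5933 0.0284 0.1867] F [ 0.57 -0.19 -1.46] T [-0.04  0.03  0.01] w 0.0179 j [-0.05  0.19  1.29 -0.    1.66  1.44]
yaw -z 4.57 xax [-0.001 -0.    -1.   ]
92 256 263 [0.6824 0.0335 0.1555] [221 175  82]
96 250 269 [0.6797 0.0336 0.1566] [218 173  77]
100 249 272 [0.6772 0.0324 0.158 ] [223 178  81]
104 246 274 [0.6746 0.0325 0.1567] [182 145  82]
112 253 262 [0.6692 0.0338 0.1557] [203 197 195]
116 253 263 [0.6666 0.0332 0.1567] [199 194 192]
120 251 264 [0.6639 0.0333 0.1584] [199 195 194]
124 251 264 [0.6613 0.0331 0.1597] [198 195 191]
128 251 264 [0.6587 0.0329 0.1614] [186 180 177]
132 251 264 [0.6561 0.0327 0.1634] [171 167 164]
136 251 264 [0.6536 0.0325 0.1647] [175 170 167]
140 251 264 [0.6519 0.0324 0.176 ] [93 88 87]
144 239 276 [0.6498 0.0324 0.1798] [82 80 79]
148 235 280 [0.6473 0.0318 0.1803] [81 81 79]
152 235 281 [0.645  0.0315 0.1812] [69 69 66]
156 235 281 [0.6421 0.0313 0.1786] [67 64 63]
160 235 281 [0.6392 0.0311 0.1771] [205 107  33]
164 235 280 [0.6364 0.0312 0.1762] [226 117  26]
168 241 274 [0.6344 0.031  0.1795] [227 119  31]
172 244 271 [0.6328 0.0309 0.1847] [228 122  30]
176 244 271 [0.6305 0.0307 0.186 ] [227 118  27]
180 244 271 [0.6283 0.0305 0.1876] [228 124  35]
184 244 271 [0.6261 0.0303 0.1889] [150  80  20]
188 244 271 [0.6239 0.0302 0.1905] [129  69  18]
```

View pics/wrist7.png

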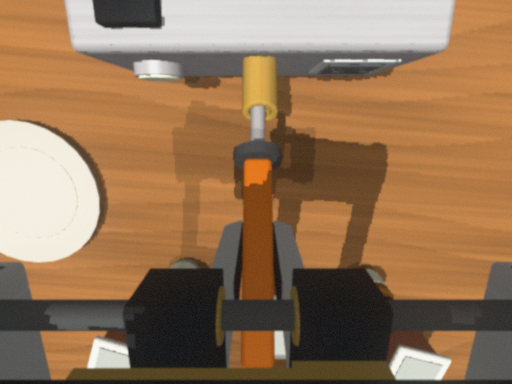

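Call:
{"fn": "drive_tool", "kwargs": {"commands": [[[0.008, 0, -0.0114, 0], [0.008, 0, -0.0114, 0], [0.008, 0, -0.0114, 0], [0.008, 0, -0.0114, 0], [0.008, 0, -0.0114, 0], [0.008, 0, -0.0114, 0], [0.0046, 0, -0.0066, 0], [0, 0, 0, 0], [0, 0, 0, 0]]]}}

```text
time: 11.7
tool_pos: [0.612, 0.0299, 0.1737]
ee_rot: [0.534, 1.571, -2.528]
wrist_force: [0.3, 0.2, -1.5]
width: 0.0176
```

Call:
{"fn": "drive_tool", "kwargs": {"commands": [[[0.0023, 0, -0.0033, 0], [0.0023, 0, -0.0033, 0], [0.0023, 0, -0.0033, 0]]]}}

```text
time: 12.0
tool_pos: [0.6145, 0.0302, 0.1721]
ee_rot: [2.674, 1.571, -0.387]
wrist_force: [-0.1, 0.2, -1.6]
width: 0.018
```

```bash
python3 look.py 8 scene wrist
python3 - <<'E'
import cv2
a=cv2.imread('pics/wrist8.png');b=cv2.imread('pics/scene8.png')
import numpy as np
c=np.hstack([cv2.resize(a[80:190,210:310],None,fx=4,fy=4,interpolation=0),cv2.resize(b[140:250,230:330],None,fx=4,fy=4,interpolation=0)[:440]])
cv2.imwrite('pics/c8.png',c)
E
```

```text
t 12.0 tcp [0.6145 0.0302 0.1721] F [-0.13  0.17 -1.59] T [ 0.01  0.02 -0.  ] w 0.018 j [-0.04  0.24  1.26 -0.    1.64  1.45]
yaw -z 4.57 xax [ 0. -0. -1.]
```

View pics/c8.png

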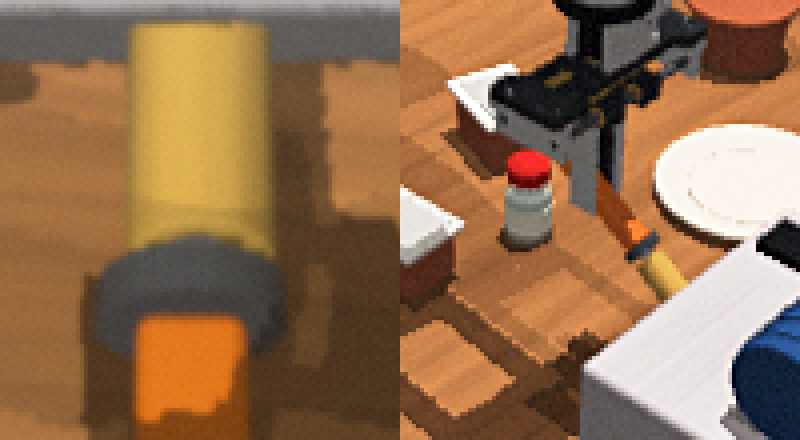

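Call:
{"fn": "drive_tool", "kwargs": {"commands": [[[0.0023, 0, -0.0033, 0], [0.0018, 0, -0.0026, 0], [0, 0, 0, 0]]]}}

```text
time: 12.4
tool_pos: [0.6159, 0.0303, 0.1708]
ee_rot: [0.264, 1.571, -2.798]
wrist_force: [-0.4, -0.1, -2.6]
width: 0.0176
```

Call:
{"fn": "drive_tool", "kwargs": {"commands": [[[0.0018, 0, -0.0026, 0], [0, 0, 0, 0]]]}}

```text
time: 12.6
tool_pos: [0.6166, 0.0303, 0.1704]
ee_rot: [0.76, 1.571, -2.301]
wrist_force: [-0.1, -0.9, -1.4]
width: 0.0176
```

Call:
{"fn": "drive_tool", "kwargs": {"commands": [[[0.0018, 0, -0.0026, 0], [0, 0, 0, 0]]]}}

```text
time: 12.8
tool_pos: [0.6172, 0.0304, 0.17]
ee_rot: [0.705, 1.571, -2.357]
wrist_force: [-0.3, -0.0, -2.2]
width: 0.0176
```

Call:
{"fn": "drive_tool", "kwargs": {"commands": [[[0.0018, 0, -0.0026, 0], [0, 0, 0, 0]]]}}

```text
time: 13.0
tool_pos: [0.6179, 0.0304, 0.1695]
ee_rot: [0.996, 1.571, -2.066]
wrist_force: [-0.9, -0.0, -3.4]
width: 0.018
```

Call:
{"fn": "drive_tool", "kwargs": {"commands": [[[0.0018, 0, -0.0026, 0], [0, 0, 0, 0]]]}}

```text
time: 13.2
tool_pos: [0.6182, 0.0304, 0.1694]
ee_rot: [0.248, 1.57, -2.814]
wrist_force: [-2.2, 0.4, -1.0]
width: 0.0177
```

Call:
{"fn": "drive_tool", "kwargs": {"commands": [[[0.0018, 0, -0.0026, 0], [0, 0, 0, 0]]]}}

```text
time: 13.4
tool_pos: [0.6183, 0.0305, 0.1694]
ee_rot: [0.098, 1.569, -2.964]
wrist_force: [-5.6, 0.1, 3.7]
width: 0.0171
```

```bash
python3 look.py 9 wrist
python3 - <<'E'
import cv2
a=cv2.imread('pics/wrist9.png')
cv2.imwrite('pics/c9.png',cv2.resize(a[80:190,210:310],None,fx=5,fy=5,interpolation=0))
E
```

```text
t 13.4 tcp [0.6183 0.0305 0.1694] F [-5.63  0.08  3.74] T [-0.05  1.01 -0.02] w 0.0171 j [-0.04  0.25  1.25 -0.    1.64  1.45]
yaw -z 4.57 xax [-0.001 -0.    -1.   ]
```

View pics/c9.png

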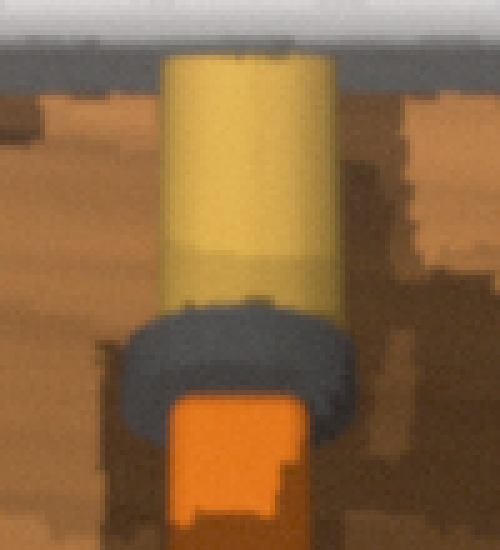

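The collar is seated: motion stopped at about 8 N axial force, and the picture shows it on the rim. Now I'll draw the rod out, leaving about 12 mm in the mouth so I can hinge it back to level.

Call:
{"fn": "drive_tool", "kwargs": {"commands": [[[-0.007, 0, 0.01, 0], [-0.0138, 0, 0.0197, 0], [-0.0138, 0, 0.0197, 0], [-0.0138, 0, 0.0197, 0], [-0.0138, 0, 0.0197, 0], [-0.0138, 0, 0.0197, 0], [-0.0138, 0, 0.0197, 0], [-0.0138, 0, 0.0197, 0], [-0.0138, 0, 0.0197, 0], [-0.0138, 0, 0.0197, 0], [-0.0138, 0, 0.0197, 0], [-0.0138, 0, 0.0197, 0], [-0.0138, 0, 0.0197, 0], [-0.0138, 0, 0.0197, 0], [-0.0138, 0, 0.0197, 0], [-0.0138, 0, 0.0197, 0], [-0.0138, 0, 0.0197, 0], [-0.0138, 0, 0.0197, 0], [0, 0, 0, 0], [0, 0, 0, 0]]]}}

```text
time: 15.45
tool_pos: [0.5332, 0.0236, 0.2292]
ee_rot: [2.805, 1.57, -0.257]
wrist_force: [-0.5, -0.1, -1.9]
width: 0.0177
```

```bash
python3 look.py 10 scene wrist
python3 - <<'E'
import cv2
a=cv2.imread('pics/scene10.png');cv2.imwrite('pics/c10.png',cv2.resize(a[140:230,220:330],None,fx=6,fy=6,interpolation=0))
from h import *
s=dict(np.load('wrist10.png.npz'));P=pts(s)
for v in range(10,190,6):
    us=[u for u in range(235,285) if P[v,u,2]>.155 and P[v,u,2]<.35]
    if us: q=P[v,us].mean(0);print(v,us[0],us[-1],q.round(4),s['pixels'][v,(us[0]+us[-1])//2])
E
```

```text
t 15.45 tcp [0.5332 0.0236 0.2292] F [-0.47 -0.14 -1.89] T [-0.05  0.06  0.04] w 0.0177 j [-0.06  0.05  1.37 -0.    1.73  1.43]
yaw -z 4.57 xax [ 0. -0. -1.]
10 257 257 [0.6842 0.0353 0.155 ] [222 176  81]
16 252 268 [0.68   0.0327 0.1563] [216 167  75]
22 250 271 [0.6755 0.0319 0.1577] [202 159  77]
28 254 260 [0.6717 0.0343 0.1559] [201 196 193]
34 252 263 [0.6669 0.0336 0.1584] [194 189 188]
40 251 264 [0.6621 0.0332 0.1613] [213 168  77]
46 251 264 [0.6573 0.0328 0.1649] [218 172  78]
52 251 264 [0.6525 0.0324 0.168 ] [219 173  79]
58 251 264 [0.6479 0.0321 0.1709] [219 173  79]
64 251 264 [0.6433 0.0317 0.1743] [63 53 46]
70 251 264 [0.6389 0.0313 0.1766] [198 195 193]
76 251 264 [0.6345 0.0306 0.1796] [202 197 193]
82 251 264 [0.6301 0.0306 0.1825] [201 196 193]
88 251 264 [0.6258 0.0303 0.1855] [199 194 192]
94 251 264 [0.6215 0.03   0.1885] [200 196 193]
100 251 264 [0.6174 0.0296 0.1911] [201 195 193]
106 251 264 [0.6132 0.0293 0.1941] [202 195 192]
112 251 264 [0.6092 0.029  0.1967] [203 197 195]
118 251 264 [0.6052 0.0287 0.1992] [200 195 192]
124 251 264 [0.6013 0.0284 0.202 ] [198 193 191]
130 251 264 [0.5974 0.028  0.2048] [174 170 168]
136 251 264 [0.5936 0.0277 0.207 ] [167 161 159]
142 243 272 [0.591  0.0275 0.2218] [80 78 80]
148 235 280 [0.5873 0.0272 0.2223] [82 79 81]
154 235 281 [0.5836 0.0265 0.2224] [67 62 66]
160 235 281 [0.5793 0.0265 0.2194] [202 104  26]
166 237 278 [0.5752 0.0263 0.219 ] [227 119  30]
172 244 271 [0.5728 0.0261 0.2266] [227 119  27]
178 244 271 [0.5694 0.0258 0.2289] [228 122  35]
184 244 271 [0.5661 0.0256 0.231 ] [140  72  17]
```

View pics/c10.png

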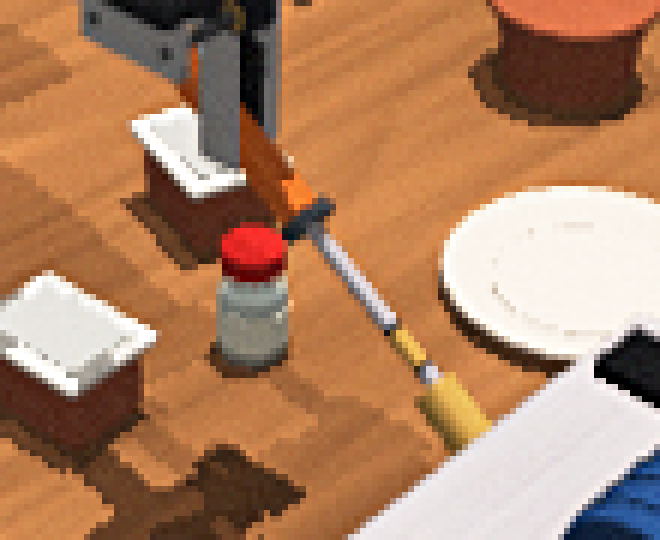

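Call:
{"fn": "drive_tool", "kwargs": {"commands": [[[0.0263, 0, 0.0183, 0], [0.0263, 0, 0.0183, 0], [0.0263, 0, 0.0183, 0], [0.0263, 0, 0.0183, 0], [0.0288, 0, 0.0127, 0], [0.0288, 0, 0.0127, 0], [0.0288, 0, 0.0127, 0], [0.0288, 0, 0.0127, 0], [0.0303, 0, 0.0072, 0], [0.0303, 0, 0.0072, 0], [0.0303, 0, 0.0072, 0], [0.0303, 0, 0.0072, 0], [0.0308, 0, 0.0034, 0], [0.0308, 0, 0.0034, 0], [0, 0, 0, 0], [0, 0, 0, 0]]]}}

```text
time: 17.15
tool_pos: [0.4926, 0.0205, 0.1277]
ee_rot: [-0.06, 1.568, -3.122]
wrist_force: [0.6, -1.1, -1.8]
width: 0.0176
```

```bash
python3 look.py 11 scene wrist
cat > ang.py <<'E'
import cv2,sys
from h import *
t=sys.argv[1]
a=cv2.imread(f'pics/scene{t}.png');cv2.imwrite(f'pics/c{t}.png',cv2.resize(a[140:230,220:330],None,fx=6,fy=6,interpolation=0))
o=robot.get_obs();T=o['tool_pos']
s=dict(np.load(f'wrist{t}.png.npz'));P=pts(s)
Q=[]
for v in range(0,190,2):
    us=[u for u in range(248,268) if P[v,u,2]>T[2]-.03 and P[v,u,2]<.35]
    if len(us)>4:
        q=P[v,us].mean(0);px=s['pixels'][v,(us[0]+us[-1])//2].astype(int)
        if v%20==0: print(v,us[0],us[-1],q.round(4),px)
        if abs(px[0]-px[2])<15 and px[0]>150: Q.append([*P[v,us].mean(0)[:2],P[v,us][:,2].max()])
Q=np.array(Q);c=Q.mean(0);d=np.linalg.svd(Q-c)[2][0];d*=np.sign(d[0]);print('n',len(Q),'pitch deg',np.degrees(np.arcsin(d[2])).round(2),'yaw',np.degrees(np.arctan2(d[1],d[0])).round(2),'mean',c.round(4))
E
python3 ang.py 10;python3 ang.py 11
```

```text
t 17.15 tcp [0.4926 0.0205 0.1277] F [ 0.63 -1.07 -1.75] T [-0.03 -0.04 -0.06] w 0.0176 j [-0.07 -0.01  1.63 -0.    1.53  1.42]
yaw -z 4.57 xax [-0.002 -0.    -1.   ]
0 248 267 [0.6938 0.0355 0.1461] [223 177  81]
20 248 267 [0.6766 0.0344 0.1579] [225 181  81]
40 248 267 [0.6632 0.0333 0.1562] [213 168  77]
60 251 264 [0.6463 0.0319 0.1723] [216 171  77]
80 251 264 [0.6315 0.0308 0.1818] [200 194 192]
100 251 264 [0.6174 0.0296 0.1911] [201 195 193]
120 251 264 [0.6039 0.0286 0.2003] [202 196 194]
140 251 264 [0.5919 0.0276 0.2179] [90 88 84]
160 248 267 [0.5797 0.0266 0.2222] [205 105  30]
180 248 267 [0.5683 0.0257 0.2297] [227 118  27]
n 40 pitch deg -33.15 yaw 4.49 mean [0.6224 0.03   0.1899]
0 248 267 [0.6192 0.0299 0.1503] [241 239 239]
20 248 267 [0.6088 0.0292 0.1582] [244 242 241]
40 248 267 [0.6007 0.0283 0.158 ] [246 244 244]
60 248 267 [0.5936 0.0278 0.1493] [247 246 245]
80 249 267 [0.5843 0.0268 0.1497] [248 246 246]
100 249 267 [0.5741 0.0259 0.1659] [248 247 247]
120 249 267 [0.5648 0.0252 0.149 ] [247 246 245]
140 248 267 [0.5555 0.0248 0.1606] [117 119 120]
160 248 267 [0.5445 0.0239 0.154 ] [250 154  49]
180 248 267 [0.5336 0.023  0.1533] [250 154  47]
n 67 pitch deg 88.41 yaw 4.74 mean [0.59   0.0274 0.1677]
```

View pics/c11.png

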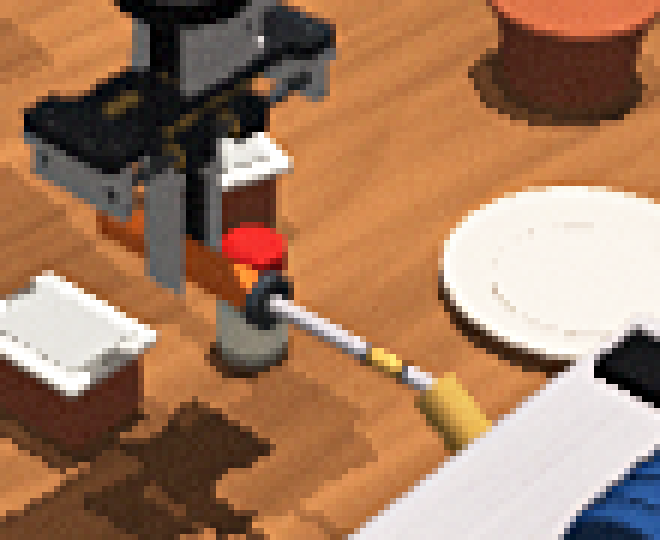

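```bash
cat > ang2.py <<'E'
import sys
from h import *
t=sys.argv[1]
def fit(Q,lab):
    k=None;m=np.ones(len(Q),bool);x=Q[:,0]
    for _ in range(4):
        k=np.polyfit(x[m],Q[m,2],1);r=Q[:,2]-np.polyval(k,x);m=abs(r)<2.5*np.std(r[m])+1e-6
    print(lab,m.sum(),'pitch',np.degrees(np.arctan(k[0]*.997)).round(2),'z mean',Q[m,2].mean().round(4),'sd',r[m].std().round(4))
for n in ('wrist','scene'):
    try:s=dict(np.load(f'{n}{t}.png.npz'))
    except: continue
    P=pts(s);hsv=cv2.cvtColor(s['pixels'],cv2.COLOR_RGB2HSV);H,S,V=[hsv[...,i].astype(int) for i in range(3)]
    if n=='wrist':
        u=np.arange(512)[None]+0*H;v=np.arange(384)[:,None]+0*H
        m=(abs(u-258)<7)&(S>150)&(H<25)&(v>150)&(v<225)&(P[...,2]>.12); fit(P[m],'handle top')
        m=(abs(u-258)<3)&(S<40)&(V>150)&(v<130)&(P[...,2]>.12); fit(P[m],'rod ridge')
E
python3 ang2.py 11; python3 ang2.py 10;python3 ang2.py 2
```

```text
handle top 926 pitch 1.0 z mean 0.1534 sd 0.0006
rod ridge 633 pitch 1.16 z mean 0.1507 sd 0.0006
handle top 835 pitch -33.5 z mean 0.2339 sd 0.0007
rod ridge 362 pitch -33.61 z mean 0.1865 sd 0.0006
handle top 945 pitch -0.11 z mean 0.1882 sd 0.0006
rod ridge 636 pitch -0.21 z mean 0.1841 sd 0.0006
```

Call:
{"fn": "drive_tool", "kwargs": {"commands": [[[-0.004, 0, 0.01, 0], [0, 0, 0.03, 0], [0, 0, 0.05, 0], [0, 0, 0.05, 0], [0, 0, 0.05, 0], [-0.016, 0, 0.05, 0], [-0.018, -0.05, 0.01, 0], [0, -0.1, 0.017, 0], [0, -0.1, 0.017, 0], [0, -0.1, 0.017, 0], [0, -0.1, 0.017, 0], [0, -0.1, 0.017, 0], [0, -0.1, 0.017, 0], [0, -0.1, 0.017, 0], [0, -0.1, 0.017, 0], [0, -0.1, 0.017, 0], [0, -0.1, 0.017, 0], [0, -0.08, 0.015, 0], [0, -0.039, 0.003, 0], [0, 0, 0, 0]]]}}

```text
time: 19.25
tool_pos: [0.3604, 0.3041, 0.1379]
ee_rot: [-2.441, 1.571, 0.782]
wrist_force: [-0.0, -0.4, -1.3]
width: 0.0178
```

Call:
{"fn": "drive_tool", "kwargs": {"commands": [[[0, 0, 0, 0], [0, 0, 0, 0], [0, 0, 0, 0]]]}}

```text
time: 19.55
tool_pos: [0.3613, 0.3023, 0.1378]
ee_rot: [2.126, 1.57, -0.937]
wrist_force: [-0.2, 0.7, -2.0]
width: 0.0176
```

```bash
python3 look.py 12 wrist top scene; python3 ang2.py 12
```

```text
t 19.55 tcp [0.3613 0.3023 0.1378] F [-0.19  0.68 -2.04] T [ 0.    0.06 -0.  ] w 0.0176 j [ 0.58 -0.07  1.66 -0.    1.55  2.07]
yaw -z 4.5 xax [ 0. -0. -1.]
handle top 925 pitch 1.15 z mean 0.1634 sd 0.0006
rod ridge 635 pitch 1.19 z mean 0.1606 sd 0.0006
```

View pics/top12.png

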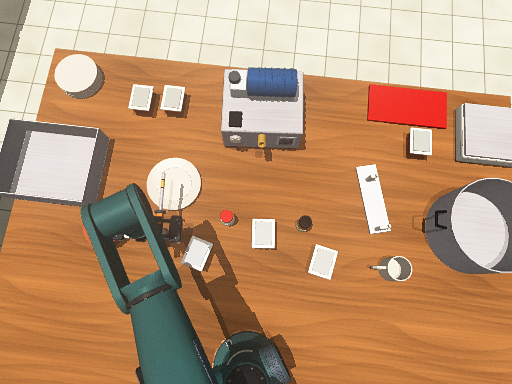

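View pics/scene12.png

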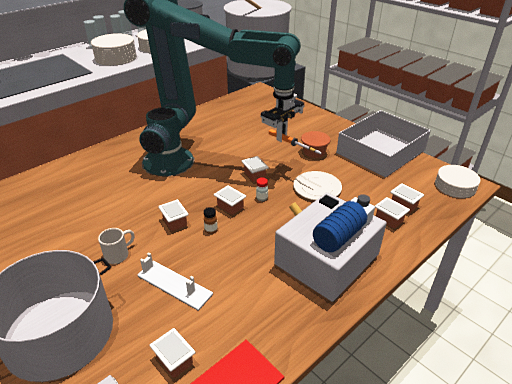

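View pics/wrist12.png

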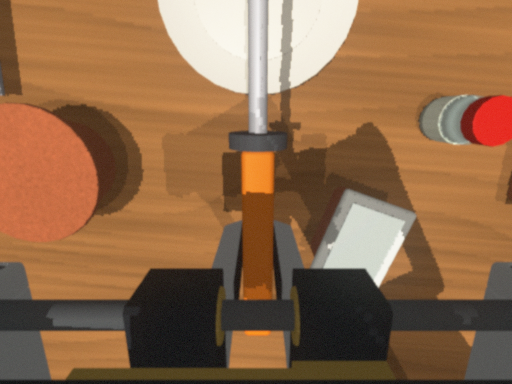

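Run:
```python
from h import *
s=dict(np.load('top12.png.npz'));a=s['pixels']
cv2.imwrite('pics/t12c.png',cv2.resize(a[145:235,130:215,::-1],None,fx=7,fy=6.5,interpolation=0))
P=pts(s)
for v in range(164,200,2):
    us=[u for u in range(150,176) if P[v,u,2]>.13 and P[v,u,2]<.2]
    if us:print(v,us[0],us[-1],P[v,us].mean(0).round(4))
for u,v in((162,171),(162,172),(162,173)):print(ray(s,u,v,.161).round(4))
w=dict(np.load('wrist12.png.npz'))
print('collar wrist',ray(w,258.5,134,.17).round(4))
t0=dict(np.load('top0.png.npz'));c0=dict(np.load('scene0.png.npz'))
```

```text
172 163 164 [0.5431 0.3159 0.1649]
174 162 164 [0.5368 0.3164 0.1647]
176 162 164 [0.5305 0.3152 0.1653]
178 162 164 [0.525  0.3148 0.1629]
180 161 164 [0.5187 0.3152 0.1629]
182 161 164 [0.5123 0.3139 0.1639]
184 161 164 [0.5065 0.3132 0.1628]
186 161 163 [0.5002 0.3135 0.1632]
188 161 163 [0.4943 0.3127 0.1622]
190 161 163 [0.4881 0.3114 0.1632]
192 160 163 [0.4819 0.3119 0.1629]
194 160 163 [0.476  0.311  0.1625]
196 160 162 [0.4696 0.3112 0.1633]
198 160 162 [0.464  0.3107 0.1613]
[0.5467 0.322  0.161 ]
[0.5436 0.3215 0.161 ]
[0.5405 0.321  0.161 ]
collar wrist [0.4268 0.3063 0.17  ]
```

View pics/t12c.png

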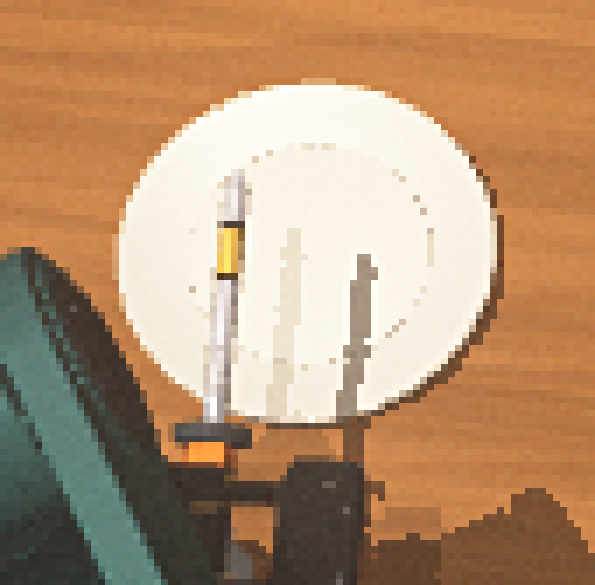

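Call:
{"fn": "drive_tool", "kwargs": {"commands": [[[0.002, 0, -0.006, 0], [0, 0, 0, 0], [0, 0, 0, 0], [0, 0, 0, 0], [0, 0, 0, 0], [0, 0, 0, 0], [0, 0, 0, 0], [0, 0, 0, 0]]]}}

```text
time: 20.5
tool_pos: [0.3624, 0.3032, 0.1373]
ee_rot: [2.22, 1.571, -0.842]
wrist_force: [0.3, -0.5, -1.3]
width: 0.0174
```

```bash
python3 look.py 13 wrist scene top; python3 ang2.py 13
python3 - <<'E'
from h import *
for n,boxes in(('scene',{'tubs/jars':(150,290,150,250),'mug':(90,140,220,270),'tub_front':(145,200,325,375),'right tubs':(370,430,180,230)}),('top',{'right':(285,430,120,290),'jar':(215,280,205,255),'tubs2':(125,190,80,115)})):
    a=np.load(n+'0.png.npz')['pixels'].astype(int);b=np.load(n+'13.png.npz')['pixels'].astype(int)
    hs=[cv2.cvtColor(x.astype(np.uint8),cv2.COLOR_RGB2HSV).astype(int) for x in(a,b)]
    for k,(x0,x1,y0,y1) in boxes.items():
        w=lambda h:((h[...,1]<45)&(h[...,2]>120))[y0:y1,x0:x1]
        A,B=w(hs[0]),w(hs[1]);print(n,k,A.sum(),B.sum(),(A^B).sum())
E
```

```text
t 20.5 tcp [0.3624 0.3032 0.1373] F [ 0.28 -0.49 -1.32] T [-0.    0.03  0.06] w 0.0174 j [ 0.58 -0.06  1.66 -0.    1.55  2.07]
yaw -z 4.58 xax [ 0. -0. -1.]
handle top 937 pitch 1.23 z mean 0.1628 sd 0.0006
rod ridge 637 pitch 1.35 z mean 0.1601 sd 0.0006
scene tubs/jars 1381 1348 59
scene mug 174 163 39
scene tub_front 1053 1053 2
scene right tubs 955 954 7
top right 2677 3092 465
top jar 682 687 5
top tubs2 1024 1031 7
```

```bash
python3 -c "
from bench import robot
print(robot.close_job())"
```

```text
the job is handed in; nothing more can be done
None
```

I checked the oil as asked and handed the job in at about 20.5 s, still holding the gauge over the plate.

- **Tilting the rod:** The tool can't be tilted, so I put the tip in the tube mouth and raised the handle to turn the rod to about 34° in the pads.
- **Insertion:** I pushed it in gently until it stopped at about 8 N axial force, with the picture showing the collar on the rim. Where it stopped agreed with the tube position I had measured to about 2 mm.
- **Withdrawal:** I drew it back with the tip still about 16 mm in the mouth, used the mouth to turn the rod level again, then pulled it fully out.

**Last checks**
- **Tip position:** The tip is within about 3 mm of the plate's centre and about 15 cm above the plate. I measured this before a last 1.5 mm nudge towards the centre and did not re-measure it from the top view.
- **Level:** The rod is not perfectly level; the tip sits about 1.2° high, and I left that uncorrected.
- **Bystanders:** Most before-and-after image comparisons matched closely. The larger differences were in the top view around the rest, where the gauge had been, and smaller ones in the scene view near the jars and mug. I put these down to the gauge, arm and shadows having moved. In the overview pictures, the tubs, jars and mug looked undisturbed.

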